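Fold down the retainer flap and shut the component case

TASK

Close up the component case on the blue mat: first push the upstanding white flap over until it lies flat on the parts rack, and only then push the wide-open cover round on its hinge until it is fully shut, flat on the rim. Just push with the outside or tips of the fingers: take neither flap nor cover between the fingers, leave the case standing where it is (do not lift, tip or shove it), and leave the other things on the mat alone.

Things in the scene. Friction and masses are not known exactly. Their poses are not given: they have to be found in the camera images.
- case: Open-topped dark plastic component case, 240 (its x) x 200 (its y) x 60 mm high, walls 5 mm, about 2 kg, loose on a blue mat (mat top 2 mm above the work surface). Origin: centre of its underside; z up. Its +y side carries the cover's hinge, its -y side the flap's. A rack of white parts, all below 43 mm height, stands under the flap.
- flap (a joint): Angle of the white flap, a flat plate 210 mm along its hinge x 138 mm to its free edge x 4 mm, 60 g, grey dots. 0 = flat, its top 10 mm below the case's rim; 1.57 = upright. Starts at 1.45 to 1.7; stop at 1.75. Folds towards the case's +y. Stiff hinge (0.08 N m): it stays where it is left and must be pushed all the way down. While standing it blocks the cover.
- cover (a joint): Angle of the cover, a flat grey plate 240 mm along its hinge x 200 mm to its free edge x 5 mm, 250 g, no handle. 0 = shut on the rim, its top 66 mm above the case's underside; 1.57 = upright. Starts at 1.7 to 1.95 (its stop), leaning out over the case's +y side. Closes towards -y. Stiff hinge (0.4 N m): it stays where it is left and must be pushed all the way down.
- flap_edge (a point): Middle of the flap's free edge, at mid-thickness; moves with the flap. Its x runs along the hinge, its y points from the hinge to the free edge, its z is the plate's normal (up when flat, away from the case's inside when upright).
- cover_edge (a point): Middle of the cover's free edge, at mid-thickness; moves with the cover. Its x runs along the hinge, its y points from the free edge back to the hinge, its z is the plate's normal on the outer face (up when shut, away from the case when upright).
- flap_hinge (a point): Middle of the flap's hinge line, at the flap's mid-thickness, inside the case: at x = 0, y = -91 mm, z = 48 mm in the case's frame. The hinge line runs along the case's x. The free edge comes to lie on a 4 mm divider at the case's y = +47 mm.
- cover_hinge (a point): Middle of the cover's hinge line, on the cover's underside, at the case's rim: at x = 0, y = +100 mm, z = 61 mm in the case's frame. The hinge line runs along the case's x.
- tub: Bystander: white screw-top tub with a purple band, 72 mm across, 95 mm high, standing on the mat beyond the case's -y side (its centre about 310 mm from the case's centre). Origin: centre of its underside.
- screwdriver: Bystander: screwdriver with a black handle, 170 mm long, lying on the mat beyond the far (+x) side of the case, parallel to it. Origin on the underside, at the middle of its length.
- parts_tray: Bystander: small open dark tray with white rods, 140 x 90 x 28 mm, on the mat beyond the case's +y side (its centre about 370 mm from the case's centre). Origin: centre of its underside.
- canister: Bystander: white cylindrical part 24 mm across, 55 mm high with a metal neck, standing on the mat beyond the far side of the case, towards its -y corner. Origin: centre of its underside.

How it is judged (in metres and radians):
On the way, in this order (a step that is already met when the one before it is completed fails the run):
1. the flap is folded down flat while the cover is still open (value of joint flap below 0.07 rad and value of joint cover above 0.9 rad), for 0.2 s.
2. the cover is swung shut over the flat flap (value of joint flap below 0.07 rad and value of joint cover below 0.05 rad), for 0.2 s.
At the end, for the whole second after the job is handed in: The flap lies flat (hinge angle below 0.07 rad) and the cover is shut over it (below 0.05 rad); the case stands level within 40 mm of where it was, and each bystander within 40 mm of where it was, the tub and canister upright (all of step 2 and distance of each of case, tub, screwdriver, parts_tray, canister from where it was at the start of the episode below 0.04 m and angle between case's own z axis and vertical below 0.05 rad and angle between each of tub, canister's own z axis and vertical below 0.2 rad and linear speed of case below 0.02 m/s); the robot touches nothing.
It fails at once if the cover is swung in on the flap while the flap still stands (value of joint cover below 0.9 rad and value of joint flap above 0.35 rad).
It fails at once if the flap is taken between the fingers (contact force between the fingers and flap_c0 above 1 N and z of the grasp point in the frame of flap_edge between -0.005 and 0.005 m and x of the grasp point in the frame of flap_edge between -0.105 and 0.105 m and y of the grasp point in the frame of flap_edge between -0.138 and 0.003 m).
It fails at once if the cover is taken between the fingers (contact force between the fingers and cover_c0 above 1 N and z of the grasp point in the frame of cover_edge between -0.005 and 0.005 m and x of the grasp point in the frame of cover_edge between -0.12 and 0.12 m and y of the grasp point in the frame of cover_edge between -0.003 and 0.2 m).
It fails at once if the case is lifted, tipped (0.15 rad) or shoved (40 mm) (height (world z) of case above 0.022 m or angle between case's own z axis and vertical above 0.15 rad or distance of case from where it was at the start of the episode above 0.04 m).
It fails at once if a bystander is moved by more than 40 mm (distance of any of tub, screwdriver, parts_tray, canister from where it was at the start of the episode above 0.04 m).
It also fails if it takes over 58 s, if anything falls off the work surface, if the arm or the gripper's body presses on something with over 40 N, if the wrist force passes 120 N, or if a joint passes its speed limit or range.

ROBOT

A 7-joint arm with a two-finger parallel gripper is mounted at the origin on the work surface. World frame = base frame: x ahead of the robot, y to its left, z up, the work surface at z = 0. Lengths are in m, angles in degrees, forces in N, time in s.
With the tool pointing down it reaches from about 0.425 to 0.825 m from the base axis. Payload 3.6 kg.
Tool frame: the origin (TCP) lies on the mounting face of the last link; the fingertips stand 173 mm ahead of it and the grasp point (between the pads) lies 155 mm ahead of it; z points along the fingers, y is the direction in which the jaws open and shut (so a half turn about z gives the same grasp; the last joint's range is limited). The gripper opens to 85 mm and grips with 20 to 120 N. Pads are 22 mm wide; open, the fingers measure 114 mm over their backs; the gripper's body (76 mm by 85 mm) begins 54 mm behind the grasp point. The pads swing forward as they close: fully open they stand 13 mm farther back than shut.
Start: joints at [71.534, 35.231, -0.722, 81.555, 0.464, 63.22, -2.315], TCP at [0.189, -0.622, 0.405] pointing down, gripper open.
Joint ranges: [-178.69, 178.69], [-17.37, 117.87], [-77.05, 75.6], [15.02, 138.74], [-78.02, 258.01], [0.78, 113.62], [-162.83, 162.83]. Speed limits (degrees/s): [159.86, 159.86, 180, 180, 180, 180, 180].

INTERFACE

Orientations are given as a 3x3 rotation matrix whose columns are the frame's x, y, z axes.
In Python, from station import ctrl gives the robot as it stands.
- The arm moves only by the shell command python3 -m inch 'ROWS' [OPENING] [FORCE]. ROWS is JSON, a list of rows, each a list of 4 numbers: the shift along the world's x, y, z in m, then the turn about the world's z in degrees. A call has 1 to 8 rows; each row is the pose to reach, as a shift and turn from the pose measured when the call began; what a row does not reach only later rows make up. A row lasts 1/12 s, in which the tool goes at most 41.7 mm and 7.16 degrees, less where a joint would pass 70% of its speed; a pose out of reach is approached as far as the arm can. A call with a gripper value outside its range is refused whole. OPENING is the closure, from -1 (fully open) to 1 (shut), so that 0 is half open, set as the call begins (- or left out, the last holds). The fingers move at their own pace and stop on an object; FORCE is the grip in N (left out, the last holds). Time passes only in rows, so rows that repeat a pose let the fingers close. It gives the time, the measured TCP pose, the force and the opening at its end, in the units of the state.
- ctrl.read_state(): the state, without advancing time (a new reading comes with each control period).
- ctrl.read_camera(name): name is "scene" or "top" or "wrist"; returns a dict with "img" (400x640x3 uint8, red, green, blue), "range_z" (400x640 float32, m along the optical axis (not along the pixel's ray), 0 where there is no reading), "fov_y" (degrees; the focal length in pixels is half the picture's height over the tangent of half this angle, whatever the lens; pixels are square), "cx", "cy" (the principal point, pixels), "rvec" (rotation vector, rad) and "tvec" (3), from world to camera coordinates, as OpenCV has them; the wrist camera has in their place "T_tool_cam" (4x4, takes a point from camera to tool coordinates, whose origin is the TCP and whose axes are the flange's). Camera axes: x right, y down, z forward; pixel columns grow to the right and rows downward; lengths in m; the calibration is good to about 2 mm. The wrist camera is an equidistant fisheye: a pixel r from the principal point sees the ray r / f radians off the axis. A picture is of the moment at which its call begins: read the wrist's pose just before it.
- ctrl.sign_off(): hands the job in, once; it reports no verdict.
The state is a dict: "time": time; "joint_pos": joint angles; "joint_velocities": joint speeds; "joint_efforts": joint torques, N m; "tool_pos": TCP position; "ee_rot": TCP orientation; "wrist_force": force on the tool from outside, world axes, zero at the start; "moment": the same for the moment, N m; "opening": finger opening in m.
Only numpy, scipy, OpenCV 4.12 (cv2) and the standard library are available. Lean on these libraries where they do the work, as an engineer would, in place of code of your own. Each camera call takes 0.05 s, during which the arm holds its last target.

## Working session

There is one attempt and no reset: what is moved stays moved. The work goes in short steps, Python scripts to look and compute and a shell command to move; the robot and the scene stay as the last step left them, time stands still between calls to the robot, and variables do not carry over. Pictures are saved under pics/ and viewed, and the job is handed in when it is done.

```bash
ls; mkdir -p pics; cat > h.py <<'E'
import numpy as np, cv2
from station import ctrl
def cloud(c):
    h,w=c["range_z"].shape
    f=h/2/np.tan(np.radians(c["fov_y"])/2)
    v,u=np.mgrid[:h,:w]
    z=c["range_z"]
    P=np.stack([(u-c["cx"])/f*z,(v-c["cy"])/f*z,z],-1)
    R,_=cv2.Rodrigues(np.array(c["rvec"],float))
    W=(P-np.array(c["tvec"]).reshape(3))@R
    W[z==0]=np.nan
    return W
E
python3 - <<'E'
from h import *
s=ctrl.read_state()
for k in("time","tool_pos","wrist_force","opening"):print(k,s[k])
for n in("scene","top"):
    c=ctrl.read_camera(n); cv2.imwrite(f"pics/{n}0.png",c["img"][:,:,::-1]); W=cloud(c); np.savez(f"{n}0.npz",W=W,img=c["img"])
    print(n,c["fov_y"],c["rvec"],c["tvec"],np.isnan(W).mean())
E
```

```text
pics
time 0.0
tool_pos [ 0.18940372 -0.62146045  0.40350356]
wrist_force [-0.35851793 -0.53650494 -0.26422786]
opening 0.0853403186894857
scene 57.665705545934415 [ 1.51371762  2.06525662 -0.8133439 ] [ 0.10786458 -0.37948101  1.30789534] 0.00378125
top 55.14623388933631 [ 2.11475503 -2.1481518   0.21380857] [0.0673568  0.60861109 0.86241406] 0.00408203125
```

View pics/scene0.png

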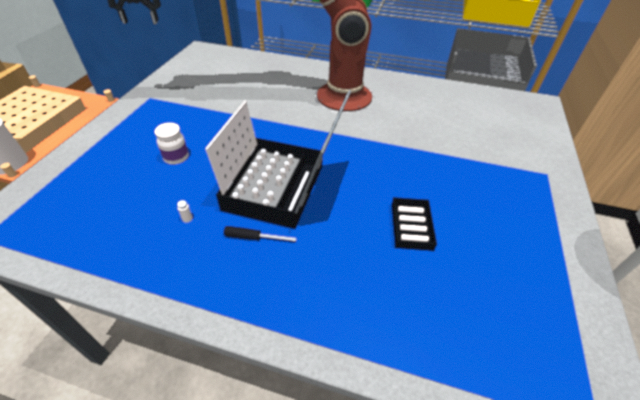

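View pics/top0.png

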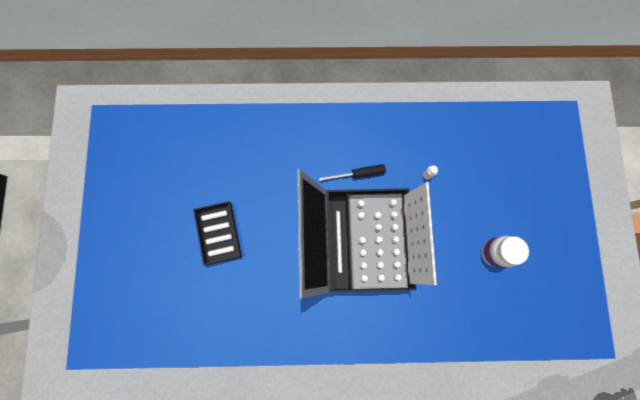

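The scene view has the case around px (270,180), the white flap standing at (232,145), and the cover seen edge-on at (335,135). In the top view the case spans px (328–412, 190–290), the flap is at (420,235) and the cover at (313,235). Next I measure these in world coordinates.

```bash
python3 - <<'E'
from h import *
d=np.load("top0.npz");W=d["W"];I=d["img"]
b=W[150:350,260:480]
mat=W[330:350,200:300,2];print("mat z",np.nanmedian(mat))
for n,(u,v) in dict(coverTL=(302,176),coverBL=(303,292),coverTopR=(326,193),coverBR=(328,290),flapTR=(428,188),flapBR=(433,281),flapmid=(420,235),hingeT=(408,195),hingeB=(408,288),tub=(513,250),can=(431,172),drvL=(322,179),drvR=(383,170),tray=(217,233)).items():
    print(n,W[v,u].round(3))
# plane fits
z=W[...,2];x=W[...,0];y=W[...,1]
dark=(I.max(-1)<70)
m=(z>0.045)&(z<0.075)&dark
m[:, :325]=0;m[:,420:]=0
pts=W[m][:,:2].astype(np.float32);print("rim",len(pts),cv2.minAreaRect(pts), np.median(W[m][:,2]))
for n,(u0,u1,v0,v1,zl) in dict(cover=(300,326,195,285,.09),flap=(412,434,195,280,.08)).items():
    P=W[v0:v1,u0:u1].reshape(-1,3);P=P[P[:,2]>zl]
    c=P.mean(0);U,S,V=np.linalg.svd(P-c,full_matrices=False);print(n,len(P),c.round(3),V[2].round(3),S.round(3),P.min(0).round(3),P.max(0).round(3))
    nn=V[2];print(" angle of plane from horiz",np.degrees(np.arccos(abs(nn[2]))), "heading of normal",np.degrees(np.arctan2(nn[1],nn[0])))
E
```

```text
mat z 0.0009364402190685465
coverTL [0.628 0.089 0.24 ]
coverBL [0.409 0.089 0.247]
coverTopR [0.631 0.036 0.065]
coverBR [0.405 0.037 0.076]
flapTR [ 0.612 -0.17   0.187]
flapBR [ 0.423 -0.169  0.181]
flapmid [ 0.52  -0.163  0.131]
hingeT [ 0.62  -0.156  0.078]
hingeB [ 0.406 -0.147  0.061]
tub [ 0.487 -0.381  0.097]
can [ 0.682 -0.223  0.054]
drvL [0.678 0.044 0.014]
drvR [ 0.697 -0.111  0.023]
tray [0.545 0.307 0.005]
rim 442 ((0.5202314853668213, -0.061484478414058685), (0.23505409061908722, 0.1986769735813141), 0.425446480512619) 0.06049324661456948
cover 2277 [0.509 0.07  0.183] [-0.006  0.956 -0.294] [2.609 2.337 0.03 ] [0.419 0.042 0.09 ] [0.619 0.095 0.257]
 angle of plane from horiz 72.9100509376566 heading of normal 90.37459960874092
flap 1678 [ 0.514 -0.164  0.141] [-0.007  0.994  0.108] [2.104 1.283 0.03 ] [ 0.426 -0.173  0.08 ] [ 0.615 -0.157  0.19 ]
 angle of plane from horiz 83.81678627282135 heading of normal 90.39948601882976
```

```bash
python3 - <<'E'
from h import *
s=ctrl.read_state();print(np.array(s["ee_rot"]).round(3))
c=ctrl.read_camera("wrist");print(np.array(c["T_tool_cam"]).round(3))
E
python3 -m inch '[[0.03,0.035,0,0],[0.06,0.07,0,0],[0.085,0.1,0,0],[0.11,0.13,0,0],[0.135,0.16,0,0],[0.16,0.19,0,0],[0.185,0.22,0,0],[0.21,0.25,0,0]]' 1
```

```text
[[ 0.957  0.292 -0.001]
 [ 0.292 -0.957  0.002]
 [ 0.    -0.002 -1.   ]]
[[-0.001 -0.955 -0.296  0.075]
 [ 1.    -0.001  0.    -0.   ]
 [-0.    -0.296  0.955  0.032]
 [ 0.     0.     0.     1.   ]]
time: 0.82
tool_pos: [0.4003, -0.3697, 0.4037]
ee_rot: [[0.957, 0.292, -0.001], [0.292, -0.957, 0.002], [-0.0, -0.002, -1.0]]
wrist_force: [0.3, -0.4, -0.1]
opening: 0.0001
```

```bash
python3 -m inch '[[0.03,0.02,0,-5],[0.06,0.045,0,-10],[0.09,0.07,0,-15],[0.12,0.1,0,-17],[0.12,0.115,-0.02,-17],[0.12,0.115,-0.05,-17],[0.12,0.115,-0.08,-17],[0.12,0.115,-0.08,-17]]' 1
python3 - <<'E'
from h import *
for n in("scene","top"):
    c=ctrl.read_camera(n); cv2.imwrite(f"pics/{n}1.png",c["img"][:,:,::-1])
E
```

```text
time: 1.48
tool_pos: [0.5185, -0.253, 0.318]
ee_rot: [[1.0, 0.001, -0.012], [0.001, -1.0, 0.008], [-0.012, -0.008, -1.0]]
wrist_force: [-0.6, -0.0, 0.1]
opening: -0.0001
```

View pics/scene1.png

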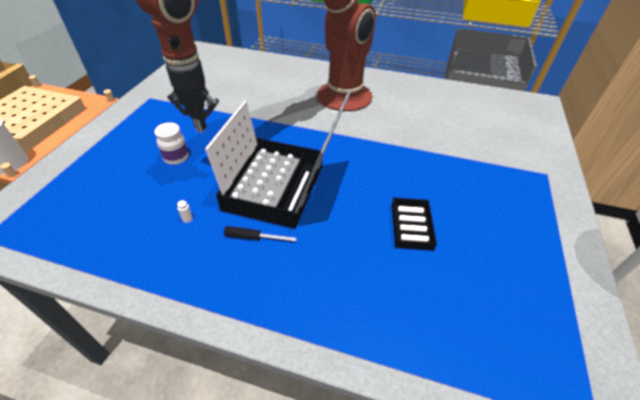

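View pics/top1.png

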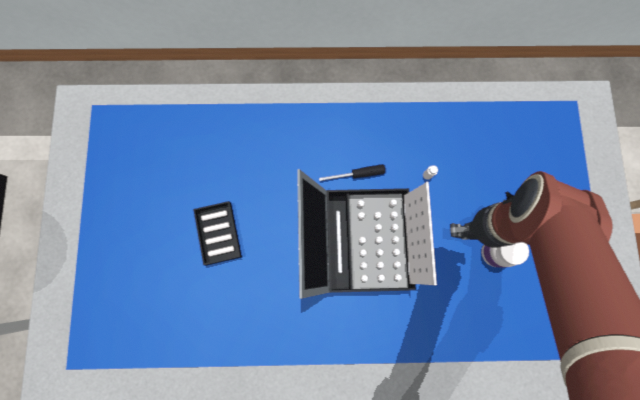

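```bash
python3 -m inch '[[0.001,0.02,0.008,0],[0.001,0.04,0.015,0],[0.001,0.055,0.015,0],[0.001,0.067,0.015,0],[0.001,0.08,0.015,0],[0.001,0.093,0.013,0],[0.001,0.107,0.011,0],[0.001,0.121,0.009,0]]' 1
```

```text
time: 2.25
tool_pos: [0.5211, -0.1336, 0.3325]
ee_rot: [[1.0, -0.002, -0.001], [-0.002, -1.0, 0.002], [-0.001, -0.002, -1.0]]
wrist_force: [0.3, -0.9, -0.2]
opening: -0.0002
```

```bash
python3 -m inch '[[0,0.012,-0.008,0],[0,0.024,-0.015,0],[0,0.035,-0.024,0],[0,0.044,-0.033,0],[0,0.052,-0.043,0],[0,0.06,-0.053,0],[0,0.06,-0.053,0]]' 1
python3 - <<'E'
from h import *
for n in("scene","top"):
    c=ctrl.read_camera(n); cv2.imwrite(f"pics/{n}2.png",c["img"][100:300,120:440,::-1].repeat(2,0).repeat(2,1))
E
```

```text
time: 2.83
tool_pos: [0.5204, -0.0712, 0.2769]
ee_rot: [[1.0, 0.001, -0.007], [0.001, -1.0, 0.004], [-0.007, -0.004, -1.0]]
wrist_force: [-0.7, -0.2, -0.6]
opening: 0.0001
```

View pics/scene2.png

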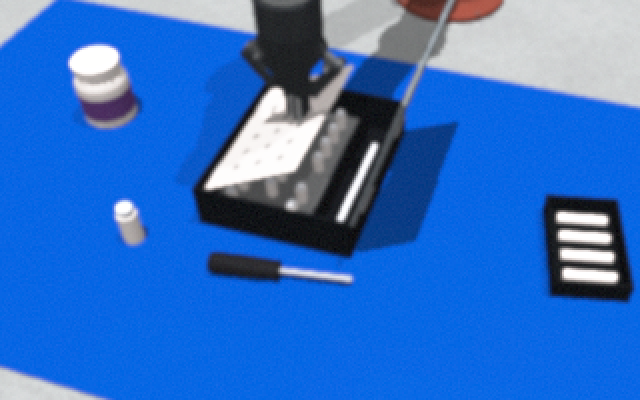

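The flap is at about 30° under the fingertips (crop px 295,115) and the cover is still open.

```bash
python3 -m inch '[[0,0.005,-0.012,0],[0,0.009,-0.024,0],[0,0.011,-0.034,0],[0,0.013,-0.044,0],[0,0.013,-0.052,0],[0,0.013,-0.056,0],[0,0.013,-0.056,0],[0,0.013,-0.056,0]]' 1
python3 - <<'E'
from h import *
for n in("scene","top"):
    c=ctrl.read_camera(n); cv2.imwrite(f"pics/{n}3.png",c["img"][100:300,120:440,::-1].repeat(2,0).repeat(2,1))
E
```

```text
time: 3.6
tool_pos: [0.521, -0.0604, 0.2251]
ee_rot: [[1.0, -0.002, -0.003], [-0.002, -1.0, 0.003], [-0.003, -0.003, -1.0]]
wrist_force: [-4.3, 0.9, 19.4]
opening: -0.0002
```

View pics/scene3.png

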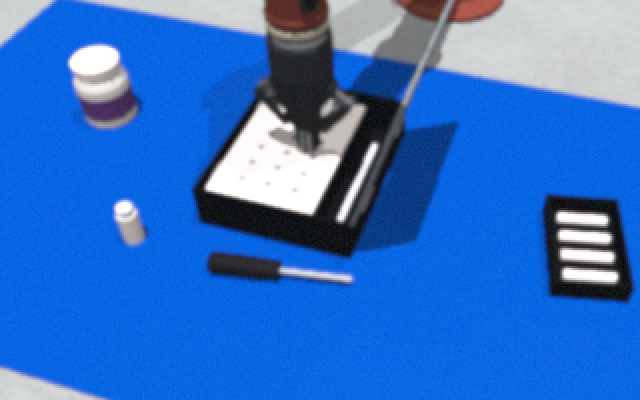

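19 N upward with the tip at z = 0.052 m means the flap has seated, and the picture shows it flat. I'll retreat straight up.

```bash
python3 -m inch '[[0,0,0.02,0],[0,-0.01,0.05,0],[0,-0.02,0.085,0],[0,-0.02,0.12,0],[0,-0.02,0.155,0],[0,-0.02,0.19,0],[0,-0.02,0.225,0],[0,-0.02,0.26,0]]' 1
python3 - <<'E'
from h import *
c=ctrl.read_camera("scene"); cv2.imwrite(f"pics/scene4.png",c["img"][:,:,::-1])
W=cloud(c)
z=W[...,2];I=c["img"].astype(int)
m=(W[...,0]>.41)&(W[...,0]<.63)&(W[...,1]>-.15)&(W[...,1]<-.02)&(z>.03)&(z<.2)&(I.min(-1)>120)
P=W[m];A=np.c_[P[:,:2],np.ones(len(P))];k=np.linalg.lstsq(A,P[:,2],rcond=None)[0];print(len(P),P.mean(0),"slopes",k)
E
```

```text
time: 4.37
tool_pos: [0.5203, -0.081, 0.4867]
ee_rot: [[1.0, -0.003, -0.003], [-0.003, -1.0, 0.002], [-0.003, -0.002, -1.0]]
wrist_force: [1.0, -0.6, -0.4]
opening: -0.0004
2780 [ 0.52854712 -0.08345867  0.05078007] slopes [ 0.00135596 -0.00253776  0.04985159]
```

View pics/scene4.png

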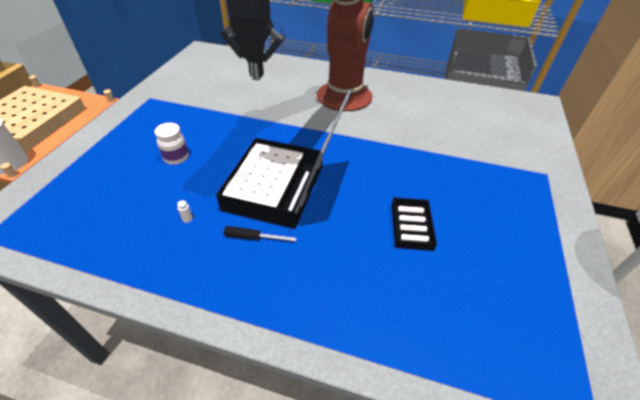

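The flap is flat: height 0.051 m, slope −0.0025. The cover is still wide open, seen edge-on at px (335,130). Crossing above it at tip z ≈ 0.31 m.

```bash
python3 -m inch '[[0,0.02,0,0],[0,0.055,0,0],[0,0.09,0,0],[0,0.125,0,0],[0,0.16,0,0],[0,0.195,0,0],[0,0.23,0,0],[0,0.251,0,0]]' 1
python3 -m inch '[[0,0.015,0,0],[0,0.015,-0.03,0],[0,0.015,-0.06,0],[0,0.015,-0.09,0],[0,0.015,-0.09,0]]' 1
python3 - <<'E'
from h import *
c=ctrl.read_camera("scene"); cv2.imwrite(f"pics/scene5.png",c["img"][:,:,::-1])
c=ctrl.read_camera("top"); cv2.imwrite(f"pics/top5.png",c["img"][:,:,::-1])
E
```

```text
time: 5.08
tool_pos: [0.5209, 0.1739, 0.4935]
ee_rot: [[1.0, 0.001, 0.011], [0.001, -1.0, 0.003], [0.011, -0.003, -1.0]]
wrist_force: [-0.2, 0.9, 0.1]
opening: -0.0002
time: 5.5
tool_pos: [0.5191, 0.1877, 0.3972]
ee_rot: [[1.0, 0.001, -0.002], [0.001, -1.0, -0.003], [-0.002, 0.003, -1.0]]
wrist_force: [-1.5, 0.2, -0.6]
opening: 0.0
```

View pics/scene5.png

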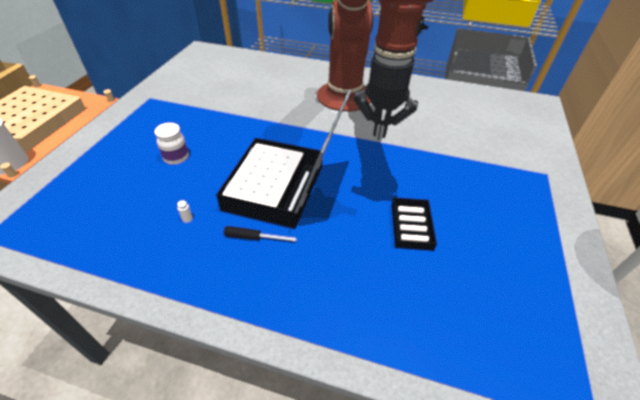

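View pics/top5.png

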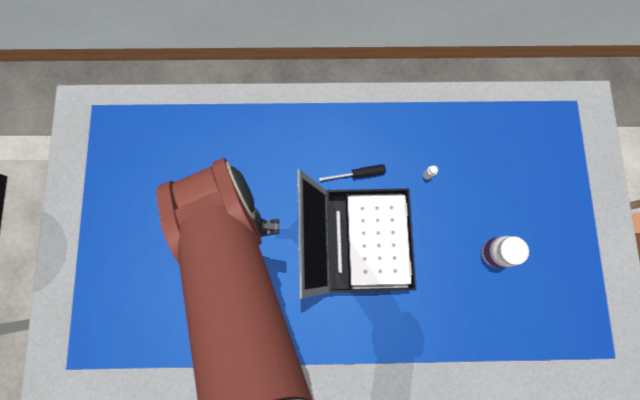

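```bash
python3 -m inch '[[0.001,-0.025,0.006,0],[0.001,-0.05,0.009,0],[0.001,-0.065,0.01,0],[0.001,-0.078,0.01,0],[0.001,-0.091,0.012,0],[0.001,-0.104,0.014,0],[0.001,-0.117,0.014,0],[0.001,-0.13,0.014,0]]' 1
```

```text
time: 6.27
tool_pos: [0.5228, 0.0596, 0.4198]
ee_rot: [[1.0, 0.003, 0.015], [0.003, -1.0, 0.006], [0.015, -0.006, -1.0]]
wrist_force: [0.5, 2.0, 2.0]
opening: 0.0002
```

```bash
python3 -m inch '[[-0.001,-0.01,-0.009,0],[-0.002,-0.022,-0.012,0],[-0.002,-0.034,-0.014,0],[-0.002,-0.047,-0.016,0],[-0.002,-0.058,-0.019,0],[-0.002,-0.069,-0.023,0],[-0.002,-0.08,-0.028,0],[-0.002,-0.09,-0.032,0]]' 1
python3 - <<'E'
from h import *
c=ctrl.read_camera("scene"); cv2.imwrite(f"pics/scene6.png",c["img"][:,:,::-1])
E
```

```text
time: 6.93
tool_pos: [0.5208, -0.0316, 0.3871]
ee_rot: [[1.0, 0.002, 0.015], [0.002, -1.0, 0.006], [0.015, -0.006, -1.0]]
wrist_force: [1.4, 1.9, -0.1]
opening: 0.0002
```

View pics/scene6.png

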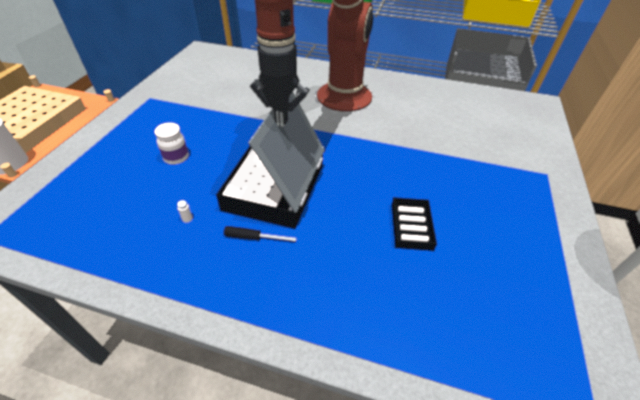

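The cover is at about 60°, with the fingers behind it at px (280,118); the flap is still flat and the case hasn't moved. Continuing along the arc.

```bash
python3 -m inch '[[0,-0.013,-0.007,0],[0,-0.025,-0.015,0],[0,-0.036,-0.024,0],[0,-0.047,-0.035,0],[0,-0.056,-0.046,0],[0,-0.065,-0.059,0],[0,-0.072,-0.072,0],[0,-0.078,-0.085,0]]' 1
python3 -m inch '[[0,-0.005,-0.013,0],[0,-0.008,-0.026,0],[0,-0.01,-0.038,0],[0,-0.012,-0.048,0],[0,-0.012,-0.054,0],[0,-0.012,-0.058,0],[0,-0.012,-0.06,0],[0,-0.012,-0.06,0]]' 1
```

```text
time: 7.65
tool_pos: [0.5203, -0.1138, 0.3002]
ee_rot: [[1.0, -0.003, 0.013], [-0.003, -1.0, 0.002], [0.013, -0.002, -1.0]]
wrist_force: [1.8, 0.8, 0.7]
opening: -0.0
time: 8.32
tool_pos: [0.5196, -0.1265, 0.2414]
ee_rot: [[1.0, -0.003, 0.011], [-0.003, -1.0, 0.001], [0.011, -0.001, -1.0]]
wrist_force: [-3.0, -1.1, 10.1]
opening: -0.0002
```

```bash
python3 -m inch '[[0,0,-0.003,0],[0,0,-0.004,0],[0,0,-0.004,0],[0,0,-0.004,0]]' 1
python3 -m inch '[[0,0,0.02,0],[0,0,0.05,0],[0,0,0.085,0],[0,-0.03,0.12,0],[0,-0.06,0.15,0],[0,-0.09,0.18,0],[-0.02,-0.12,0.2,0],[-0.04,-0.15,0.2,0]]' 1
python3 -m inch '[[-0.02,-0.03,0,0],[-0.04,-0.06,0,0],[-0.06,-0.09,0,0],[-0.08,-0.12,0,0],[-0.1,-0.15,0,0],[-0.12,-0.18,0,0],[-0.12,-0.18,0,0]]' 1
python3 - <<'E'
from h import *
for n in("scene","top"):
    c=ctrl.read_camera(n); cv2.imwrite(f"pics/{n}7.png",c["img"][:,:,::-1])
    W=cloud(c);z=W[...,2]
    m=(W[...,0]>.42)&(W[...,0]<.62)&(W[...,1]>-.15)&(W[...,1]<.025)&(z>.03)&(z<.2)
    P=W[m];A=np.c_[P[:,:2],np.ones(len(P))];k=np.linalg.lstsq(A,P[:,2],rcond=None)[0];print(n,len(P),P.mean(0),"slopes",k)
    W0=np.load(n+"0.npz")["W"]
    if n=="top":
        for a,(u,v) in dict(tub=(513,250),can=(431,172),drvR=(383,170),tray=(217,233)).items(): print(a,W0[v,u].round(3),W[v,u].round(3))
        m=(z>.05)&(z<.08)&(W[...,0]>.35)&(W[...,0]<.66)&(W[...,1]>-.2)&(W[...,1]<.1)
        print(cv2.minAreaRect(W[m][:,:2].astype(np.float32)))
E
```

```text
time: 8.65
tool_pos: [0.5194, -0.1264, 0.2412]
ee_rot: [[1.0, -0.003, 0.012], [-0.003, -1.0, 0.001], [0.012, -0.001, -1.0]]
wrist_force: [-6.6, 1.8, 25.6]
opening: 0.0002
time: 9.32
tool_pos: [0.4808, -0.2769, 0.4462]
ee_rot: [[1.0, 0.001, 0.022], [0.001, -1.0, -0.004], [0.022, 0.004, -1.0]]
wrist_force: [1.2, -0.7, 0.1]
opening: -0.0002
time: 9.9
tool_pos: [0.3536, -0.4638, 0.446]
ee_rot: [[1.0, -0.013, 0.016], [-0.013, -1.0, -0.01], [0.017, 0.01, -1.0]]
wrist_force: [-0.5, -0.7, -0.0]
opening: -0.0001
scene 3609 [ 0.52742223 -0.06064041  0.06757088] slopes [ 3.03475896e-05 -1.00005519e-03  6.74942253e-02]
top 6415 [ 0.51797149 -0.06219336  0.06812475] slopes [ 0.00160984 -0.00156378  0.06719364]
tub [ 0.487 -0.381  0.097] [ 0.487 -0.381  0.096]
can [ 0.682 -0.223  0.054] [ 0.683 -0.224  0.051]
drvR [ 0.697 -0.111  0.023] [ 0.696 -0.111  0.025]
tray [0.545 0.307 0.005] [0.545 0.307 0.005]
((0.5203510522842407, -0.06203053146600723), (0.24022167921066284, 0.20757637917995453), 0.3861851692199707)
```

View pics/scene7.png

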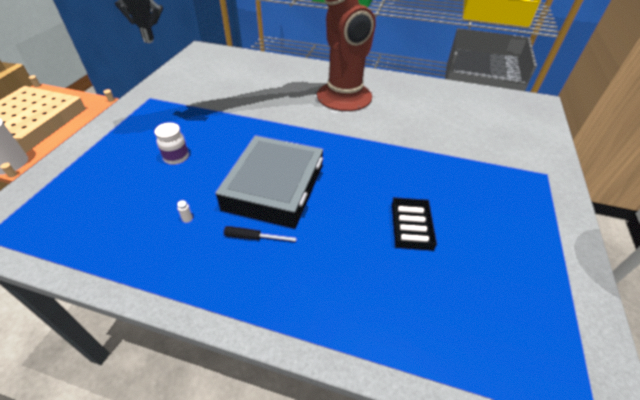

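View pics/top7.png

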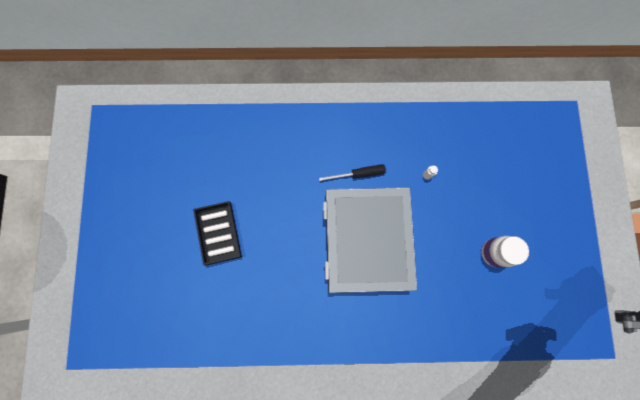

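The cover lies flat at 0.068 m (px 370,240 in the top view), with slope below 0.002. The case and the bystanders are where they started, and the arm is clear.

```bash
python3 -c "
from station import ctrl
print(ctrl.sign_off())"
```

```text
the job is handed in; nothing more can be done
None
```

The case is closed and the job is handed in, at about 10 s of robot time. With the fingers shut, I pushed the flap over and pressed it flat on the rack. I then crossed above the open cover and pushed it round from outside until it lay shut.

Last checks, from the camera images and the wrist force:
- **Flap:** it measured 0.051 m high with a slope of about 0.0025 before I moved the cover, which was still wide open. It is hidden under the shut cover now, so I could not measure it again.
- **Cover:** its top is at 0.068 m and the slope is below 0.002 in both views, so it is flat on the rim.
- **Case:** its centre moved by less than 1 mm and it stands level.
- **Bystanders:** the tub, canister, screwdriver and tray each read within about 1 mm in plan of where they started, and the tub and canister are upright.
- **Forces:** the highest wrist reading was about 26 N, while pressing the cover down. The arm is clear of everything.

No check failed or disagreed. The hand-in reported no verdict.

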